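# Stand the fallen sugar canister up against the splashback

### The job

The flat sugar canister has fallen over in front of the low tiled splashback: lift its knob end, lean it steeply with the knob end against the tiles and let go, then push its foot in towards the tiles until it stands upright on its foot. Press it home gently so that its broad side is flat against the tiles, keeping a light steady push of about 5 to 10 N on it for a second, then leave it standing there. The tiles crack at 20 N, so feel for the contact, and leave the glasses, trays, pot and everything else where they are.

Things in the scene. Friction and masses are not known exactly. Their poses are not given: they have to be found in the camera images.
- canister: Polished steel sugar canister, 0.25 to 0.5 kg: flat box 66 wide (x axis) x 46 deep (z axis) x 125 mm tall (y axis, foot to knob), with a round knob on top, 151 mm in all. Origin: centre of its foot (bottom face). Starts lying on a broad side, z axis up, knob towards the splashback and 55 to 120 mm short of it. Standing, its y axis points up and its z axis away from the splashback.
- canister_knob (a point): Centre of the canister's round black knob, 28 mm across, 26 mm long, on the y axis 138 mm from the foot; slick, needs a firm grip. Leaning on the tiles it stays put at about 45 to 65 degrees above the counter; 55 is best: lower it jams when the foot is pushed, steeper it tips onto its foot. Pushed low down at the rear edge of its foot, its knob slides up the tiles.
- splashback: Splashback: fixed backing panel, 400 long, 145 high, with a rigid pane of glazed tiles in front. Origin: on the counter, middle of its length. x axis: level, along it; y axis: level, into it (canister on the -y side). The pane hangs on stand-offs: its face lies 0 to 15 mm (differs, not measured) on the -y side of the origin: feel for it. Slick: friction on canister 0.3 (counter 0.6).
- glass0: Tulip glass, 105 mm tall, 62 mm across, standing near the splashback's -x end; origin under its foot. Bystander.
- glass1: Tulip glass as glass0, near the splashback's +x end. Bystander.
- glass2: Tulip glass as glass0, on the stacked trays. Bystander.
- glass3: Tulip glass as glass0, at the far side of the counter. Bystander.
- alu_tray: Brushed aluminium tray 240 x 340 x 22 mm, under the white one, on the robot's right; origin under its centre. Bystander.
- white_tray: White plastic tray 220 x 300 x 22 mm stacked in the aluminium one; origin under its centre. Bystander.
- pot: Closed white ceramic pot 156 mm across, 92 mm high; origin under its centre. Bystander.
- silicone_lid: Hard grey silicone lid 128 mm across lying on the pot; origin under its centre. Bystander.
- sugar_bowl: Small white bowl 90 mm across, near the robot; origin under its centre. Bystander.

How it is judged:
By the outcome, as a careful person would: the job done as asked, in the order asked, and still so for the second after the job is handed in, with the robot touching nothing.
It also fails if it takes over 69 s, if anything falls off the work surface, if the arm or the gripper's body presses on something with over 40 N, if the wrist force passes 120 N, or if a joint passes its speed limit or range.

### The arm

A 6-joint arm with a two-finger parallel gripper is mounted at the origin on the work surface. World frame = base frame: x ahead of the robot, y to its left, z up, the work surface at z = 0. Lengths are in m, angles in degrees, forces in N, time in s.
With the tool pointing down it reaches from about 0.25 to 0.725 m from the base axis. Payload 4 kg.
Tool frame: the origin (TCP) lies at the very end of the fingers, on their centre line; the grasp point (between the pads) lies r.grip_depth behind it (r.grip_depth is the distance from the TCP to the grasp point, in m); z points along the fingers, y is the line along which they close (so a half turn about z gives the same grasp; the last joint's range is limited). The gripper opens to 85 mm and grips with 20 to 120 N. Pads are 22 mm wide; open, the fingers measure 114 mm over their backs; the gripper's body (76 mm by 85 mm) begins 54 mm behind the grasp point. The pads swing forward as they close: fully open they stand 13 mm farther back than shut.
Start: joints at [69.901, 13.785, 0.286, 76.501, 0, 90], TCP at [0.172, 0.47, 0.231] pointing down, gripper open.
Joint ranges: [-155.79, 155.79], [-60.16, 107.12], [-62.33, 73.08], [-114, 123.19], [-81.49, 82.49], [-180, 180]. Speed limits (degrees/s): [159.86, 159.86, 180, 180, 180, 180].

### API

Orientations are given as a 3x3 rotation matrix whose columns are the frame's x, y, z axes.
In Python, from bench import r, cams, finish_job gives the robot as it stands.
- The arm moves only by the tool servo_tool, never from a script. Its argument "moves" is a list of rows, each a list of 3 entries, a list of its own where there are three numbers: the shift along the world's x, y, z in m, then the turn about the world's z in degrees, then the finger opening in m, from 0 to 0.0854. In form: [[[dx, dy, dz], turn, claw], ...]. A call has 1 to 12 rows; each row shifts and turns the commanded pose from where the row before left it; what a row does not reach is not made up. A row lasts 1/10 s, in which the tool goes at most 50 mm and 8.59 degrees, less where a joint would pass 70% of its speed; a pose out of reach is approached as far as the arm can. A call with a gripper value outside its range is refused whole. The fingers move at their own pace and stop on an object; the grip force is fixed at half the most. Time passes only in rows, so rows that do not move let the fingers close. It gives the time, the measured TCP pose, the force, the opening and the grip force at its end, in the units of the state.
- r.state(): the state, without advancing time (a new reading comes with each control period).
- cams.snapshot(name): name is "scene" or "top"; returns a dict with "img" (480x640x3 uint8, blue, green, red), "fx", "fy", "cx", "cy" (pixels), "dist" ([k1, k2, p1, p2, k3] as OpenCV has them; the pictures are not rectified), "rvec" (rotation vector, rad) and "tvec" (3), from world to camera coordinates, as OpenCV has them. Camera axes: x right, y down, z forward; pixel columns grow to the right and rows downward; lengths in m; the calibration is good to about 2 mm. A picture is of the moment at which its call begins. There is no depth.
- finish_job(): hands the job in; it is judged then, once.
The state is a dict: "time_s": time; "q": joint angles; "dq": joint speeds; "effort": joint torques, N m; "eef_pos": TCP position; "tool_rot": TCP orientation; "ft_force": force on the tool from outside, world axes, zero at the start; "torque": the same for the moment, N m; "grip_width": finger opening in m; "gripper_force": force on a finger pad.
Only numpy, scipy, OpenCV 4.12 (cv2) and the standard library are available. Lean on these libraries where they do the work, as an engineer would, in place of code of your own. Each camera call takes 0.05 s, during which the arm holds its last target. There are 200 camera calls.

## Working session

There is one attempt and no reset: what is moved stays moved. The work goes in short steps, Python scripts to look and compute and a tool call to move; the robot and the scene stay as the last step left them, time stands still between calls to the robot, and variables do not carry over. Pictures are saved under pics/ and viewed, at most 10 in all, crops included, and the job is handed in when it is done.

Besides the shell and the picture viewer there is one more tool, called by a JSON object that holds its "name" and its "arguments", one argument or row to a line. servo_tool: Moves the arm, as the interface text tells. Its arguments: {"type":"object","properties":{"moves":{"type":"array"}},"required":["moves"]}

```bash
mkdir -p pics; ls; cat > h.py <<'E'
import numpy as np, cv2
from bench import r, cams
def snap(name,fn=None):
    s=cams.snapshot(name)
    if fn: cv2.imwrite('pics/'+fn,s['img'])
    return s
def KD(s):
    return np.array([[s['fx'],0,s['cx']],[0,s['fy'],s['cy']],[0,0,1.]]),np.array(s['dist'],float)
def ray(s,uv):
    K,D=KD(s); R=cv2.Rodrigues(np.array(s['rvec'],float))[0]; t=np.array(s['tvec'],float).ravel()
    p=cv2.undistortPoints(np.array(uv,float).reshape(-1,1,2),K,D).reshape(-1,2)
    return -R.T@t,(np.c_[p,np.ones(len(p))])@R
def onz(s,uv,z):
    o,d=ray(s,uv); return o+d*((z-o[2])/d[:,2])[:,None]
def proj(s,P):
    K,D=KD(s); return cv2.projectPoints(np.array(P,float).reshape(-1,1,3),np.array(s['rvec'],float),np.array(s['tvec'],float),K,D)[0].reshape(-1,2)
E
python3 - <<'E'
from h import *
for n in('scene','top'):
    s=snap(n,n+'1.png'); print(n,ray(s,[[320,240]]))
st=r.state(); print(r.grip_depth,st['ft_force'],st['tool_rot'],st['grip_width'])
E
```

```text
pics
scene (array([0.9897439 , 0.31522699, 0.87824629]), array([[-0.45147373, -0.38153144, -0.80678981]]))
top (array([ 0.39057917, -0.07704381,  1.0412761 ]), array([[ 0.15985583, -0.00839708, -0.98710565]]))
0.0187 [-1.76725151  0.06516324 -0.05590142] [[-9.39101953e-01  3.43637961e-01 -6.87785981e-04]
 [ 3.43638649e-01  9.39100177e-01 -1.82658372e-03]
 [ 1.82164316e-05 -1.95169818e-03 -9.99998095e-01]] 0.08533625455664899
```

View pics/scene1.png

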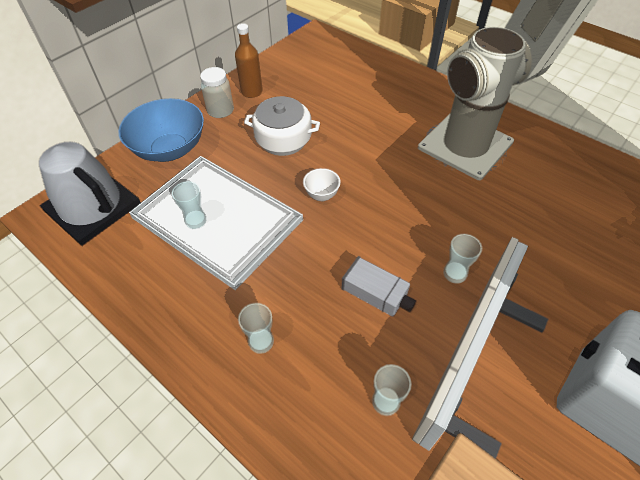

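View pics/top1.png

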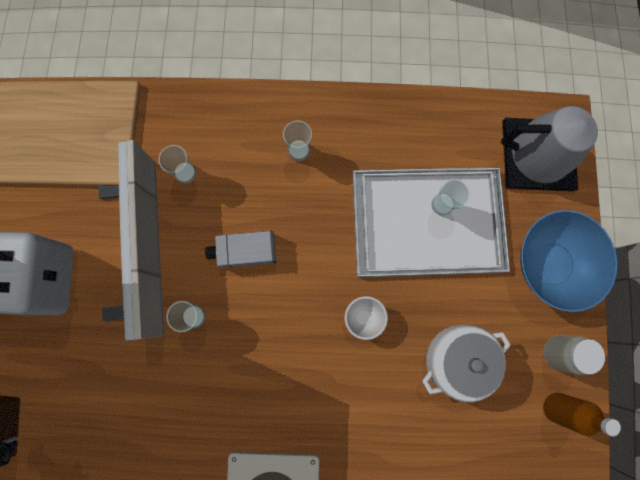

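The canister lies with its knob at about (211,252) in top, pointing at the splashback (white band, x 120–160). The arm is out of the way at lower left, and glasses stand at both panel ends, (185,315) and (180,165). I'll enlarge both views.

```bash
python3 - <<'E'
import cv2
a=cv2.imread('pics/top1.png')[130:345,90:300]; cv2.imwrite('pics/t1c.png',cv2.resize(a,None,fx=2.7,fy=2.7,interpolation=2))
a=cv2.imread('pics/scene1.png')[225:455,330:540]; cv2.imwrite('pics/s1c.png',cv2.resize(a,None,fx=2.5,fy=2.5,interpolation=2))
E
```

```text
(no output)
```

View pics/t1c.png

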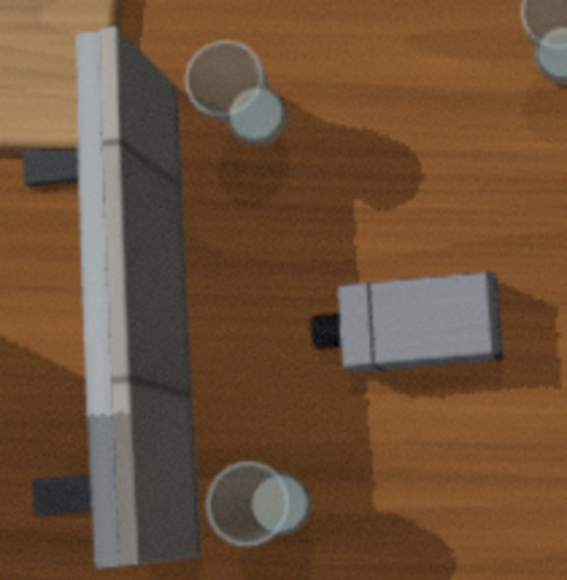

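View pics/s1c.png

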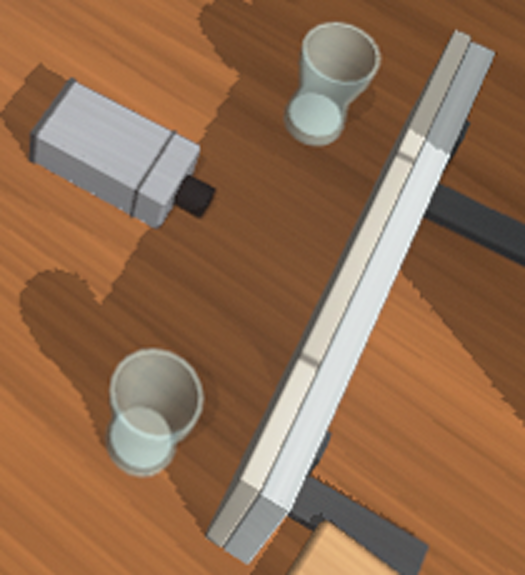

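The enlarged views give the canister's top-face corners, the knob and the edges of the pane. I'll turn these into positions.

```bash
python3 - <<'E'
from h import *
np.set_printoptions(precision=4,suppress=True)
s=snap('top'); c=lambda L:[[90+(x-.85)/2.7,130+(y-.85)/2.7] for x,y in L]
print('panel top',onz(s,c([(118,28),(138,563)]),.145)); print('panel bot',onz(s,c([(178,93),(198,553)]),.0))
print('can',onz(s,c([(338,286),(342,370),(494,357),(489,273)]),.046))
print('knob tip l/r, root',onz(s,c([(311,331),(340,330)]),.03))
g=cv2.inRange(s['img'],(0,0,0),(32,32,32))[225:275,195:222]; m=cv2.moments(g,True); print(m['m00'],onz(s,[[195+m['m10']/m['m00'],225+m['m01']/m['m00']]],.030))
print('glass feet',onz(s,c([(257,115),(280,502)]),.0),'rims',onz(s,c([(224,78),(247,503)]),.105))
s2=snap('scene'); c2=lambda L:[[330+(x-.75)/2.5,225+(y-.75)/2.5] for x,y in L]
print('scene panel front top',onz(s2,c2([(460,30),(208,535)]),.145)); print('can',onz(s2,c2([(73,80),(200,148)]),.046))
E
```

```text
panel top [[0.7299 0.3008 0.145 ]
 [0.3368 0.2495 0.145 ]]
panel bot [[0.7265 0.3024 0.    ]
 [0.3382 0.253  0.    ]]
can [[0.5544 0.1413 0.046 ]
 [0.4872 0.1339 0.046 ]
 [0.5013 0.0141 0.046 ]
 [0.5686 0.0211 0.046 ]]
knob tip l/r, root [[0.5195 0.1644 0.03  ]
 [0.5211 0.1409 0.03  ]]
88.0 [[0.5202 0.1526 0.03  ]]
glass feet [[0.7084 0.2316 0.    ]
 [0.3819 0.1881 0.    ]] rims [[0.7056 0.2289 0.105 ]
 [0.3812 0.1858 0.105 ]]
scene panel front top [[0.3345 0.253  0.145 ]
 [0.7711 0.3058 0.145 ]]
can [[0.5051 0.0141 0.046 ]
 [0.4928 0.1347 0.046 ]]
```

{"name": "servo_tool", "arguments": {
  "moves": [
    [[0.029, -0.0262, 0], -5.25, 0.06],
    [[0.029, -0.0262, 0], -5.25, 0.06],
    [[0.029, -0.0262, 0], -5.25, 0.06],
    [[0.029, -0.0262, 0], -5.25, 0.06],
    [[0.029, -0.0262, 0], -5.25, 0.06],
    [[0.029, -0.0262, 0], -5.25, 0.06],
    [[0.029, -0.0262, 0], -5.25, 0.06],
    [[0.029, -0.0262, 0], -5.25, 0.06],
    [[0.029, -0.0262, 0], -5.25, 0.06],
    [[0.029, -0.0262, 0], -5.25, 0.06],
    [[0.028, -0.026, 0], -5.25, 0.06],
    [[0.028, -0.026, 0], -5.25, 0.06]
  ]
}}

```text
time_s: 1.4
eef_pos: [0.5187, 0.1542, 0.2311]
tool_rot: [[-0.116, 0.993, -0.0], [0.993, 0.116, 0.0], [0.0, -0.0, -1.0]]
ft_force: [0.8, 0.5, -0.3]
grip_width: 0.0597
gripper_force: 0.0
```

{"name": "servo_tool", "arguments": {
  "moves": [
    [[0, 0, -0.03], 0, 0.06],
    [[0, 0, -0.04], 0, 0.06],
    [[0, 0, -0.04], 0, 0.06],
    [[0, 0, -0.03], 0, 0.06],
    [[0, 0, 0], 0, 0.06],
    [[0, 0, 0], 0, 0.06]
  ]
}}

```text
time_s: 2.0
eef_pos: [0.5176, 0.1555, 0.0914]
tool_rot: [[-0.12, 0.993, -0.001], [0.993, 0.12, -0.0], [-0.0, -0.001, -1.0]]
ft_force: [0.0, 0.3, 1.3]
grip_width: 0.06
gripper_force: 0.0
```

{"name": "servo_tool", "arguments": {
  "moves": [
    [[0, 0.001, -0.03], 0, 0.06],
    [[0, 0, -0.03], 0, 0.06],
    [[0, 0, -0.02], 0, 0.06],
    [[0, 0, 0], 0, 0.06],
    [[0, 0, 0], 0, 0.06]
  ]
}}

```text
time_s: 2.5
eef_pos: [0.5195, 0.1571, 0.0133]
tool_rot: [[-0.12, 0.993, 0.003], [0.993, 0.12, 0.001], [0.001, 0.003, -1.0]]
ft_force: [0.0, 0.2, 0.8]
grip_width: 0.0601
gripper_force: 0.0
```

```bash
python3 - <<'E'
from h import *
s=snap('scene'); print(r.state()['eef_pos'],r.state()['ft_force'])
a=s['img'][235:345,320:470]; b=snap('top')['img'][200:310,180:330]
cv2.imwrite('pics/g1.png',cv2.resize(np.vstack([a,b]),None,fx=2.7,fy=2.7,interpolation=2))
E
```

```text
[0.51992342 0.15722084 0.013734  ] [-0.18678717 -0.13622979  0.02321964]
```

View pics/g1.png

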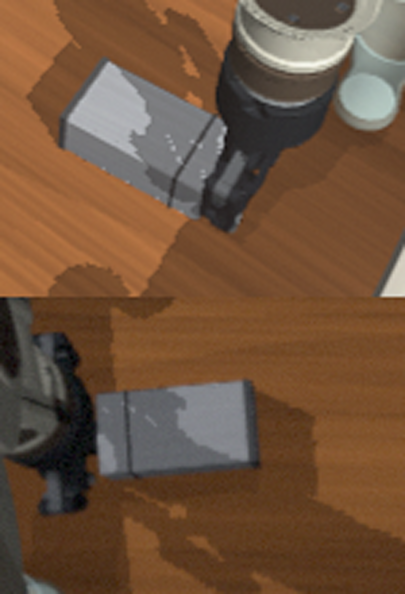

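The fingers straddle the knob just past the end of the body without touching it. I'll close them.

{"name": "servo_tool", "arguments": {
  "moves": [
    [[0, 0, -0.001], 0, 0.02],
    [[0, 0, 0], 0, 0.015],
    [[0, 0, 0], 0, 0.015],
    [[0, 0, 0], 0, 0.015],
    [[0, 0, 0], 0, 0.015],
    [[0, 0, 0], 0, 0.015]
  ]
}}

```text
time_s: 3.2
eef_pos: [0.5187, 0.1568, 0.0116]
tool_rot: [[-0.12, 0.993, 0.002], [0.993, 0.12, 0.001], [0.0, 0.002, -1.0]]
ft_force: [-0.5, -1.2, 5.6]
grip_width: 0.0259
gripper_force: 58.6
```

{"name": "servo_tool", "arguments": {
  "moves": [
    [[0.0001, -0.001, 0.006], 0, 0.015],
    [[0.0001, -0.0013, 0.006], 0, 0.015],
    [[0.0002, -0.0016, 0.0058], 0, 0.015],
    [[0.0003, -0.0021, 0.0058], 0, 0.015],
    [[0.0002, -0.0022, 0.0056], 0, 0.015],
    [[0.0003, -0.0025, 0.0056], 0, 0.015],
    [[0.0003, -0.0026, 0.0055], 0, 0.015],
    [[0.0004, -0.0027, 0.0055], 0, 0.015],
    [[0, 0, 0], 0, 0.015],
    [[0, 0, 0], 0, 0.015]
  ]
}}

```text
time_s: 4.2
eef_pos: [0.5198, 0.1405, 0.0563]
tool_rot: [[-0.12, 0.993, 0.0], [0.993, 0.12, 0.0], [0.0, 0.0, -1.0]]
ft_force: [-0.2, 0.8, -3.7]
grip_width: 0.0261
gripper_force: 59.1
```

```bash
python3 - <<'E'
from h import *
s=snap('scene'); st=r.state(); print(st['eef_pos'],st['ft_force'],st['torque'])
a=s['img'][235:345,320:470]; b=snap('top')['img'][200:310,180:330]
cv2.imwrite('pics/g2.png',cv2.resize(np.vstack([a,b]),None,fx=2.7,fy=2.7,interpolation=2))
E
```

```text
[0.51958858 0.14052645 0.05601992] [-1.2961545  -0.25219298 -3.6639187 ] [ 0.24446493  0.0265526  -0.01982997]
```

View pics/g2.png

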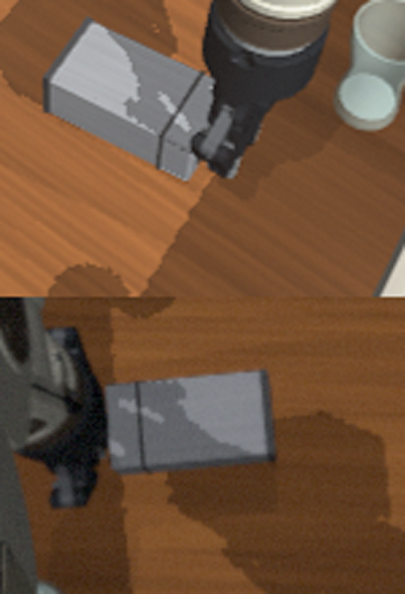

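It was lifted level, because the pads hold the knob against turning. I'll set it back down and ease the grip so that the knob can pivot.

{"name": "servo_tool", "arguments": {
  "moves": [
    [[0, 0, -0.01], 0, 0.015],
    [[0, 0, -0.01], 0, 0.015],
    [[0, 0, -0.01], 0, 0.015],
    [[0, 0, -0.007], 0, 0.015],
    [[0, 0, -0.004], 0, 0.015],
    [[0, 0, 0], 0, 0.015],
    [[0, 0, 0], 0, 0.0255],
    [[0, 0, 0], 0, 0.0255],
    [[0, 0, 0], 0, 0.0255]
  ]
}}

```text
time_s: 5.2
eef_pos: [0.5202, 0.1407, 0.0156]
tool_rot: [[-0.12, 0.993, 0.001], [0.993, 0.12, 0.0], [0.0, 0.001, -1.0]]
ft_force: [0.7, 1.0, -2.8]
grip_width: 0.0263
gripper_force: 59.4
```

{"name": "servo_tool", "arguments": {
  "moves": [
    [[0, 0, 0], 0, 0.0262],
    [[0, 0, 0], 0, 0.0262],
    [[0, 0, 0], 0, 0.0262]
  ]
}}

```text
time_s: 5.5
eef_pos: [0.52, 0.1406, 0.0153]
tool_rot: [[-0.12, 0.993, 0.001], [0.993, 0.12, 0.0], [0.0, 0.001, -1.0]]
ft_force: [-0.5, -1.1, -2.7]
grip_width: 0.0261
gripper_force: 43.6
```

{"name": "servo_tool", "arguments": {
  "moves": [
    [[0, 0, 0], 0, 0.0268],
    [[0, 0, 0], 0, 0.0268],
    [[0, 0, 0], 0, 0.0268]
  ]
}}

```text
time_s: 5.8
eef_pos: [0.5199, 0.1406, 0.0152]
tool_rot: [[-0.12, 0.993, 0.0], [0.993, 0.12, 0.0], [-0.0, 0.0, -1.0]]
ft_force: [-0.8, 0.4, -2.2]
grip_width: 0.0268
gripper_force: 27.0
```

{"name": "servo_tool", "arguments": {
  "moves": [
    [[0.0001, -0.001, 0.006], 0, 0.0271],
    [[0.0001, -0.0013, 0.006], 0, 0.0271],
    [[0.0002, -0.0016, 0.0058], 0, 0.0271],
    [[0.0003, -0.0021, 0.0058], 0, 0.0271],
    [[0, 0, 0], 0, 0.0271],
    [[0, 0, 0], 0, 0.0271]
  ]
}}

```text
time_s: 6.4
eef_pos: [0.5208, 0.1346, 0.0391]
tool_rot: [[-0.12, 0.993, 0.001], [0.993, 0.12, 0.001], [0.0, 0.001, -1.0]]
ft_force: [1.3, 0.6, -1.6]
grip_width: 0.027
gripper_force: 19.3
```

```bash
python3 - <<'E'
from h import *
s=snap('scene'); st=r.state(); print(st['eef_pos'],st['ft_force'],st['torque'],st['gripper_force'])
a=s['img'][235:345,320:470]; b=snap('top')['img'][200:310,180:330]
cv2.imwrite('pics/g3.png',cv2.resize(np.vstack([a,b]),None,fx=2.7,fy=2.7,interpolation=2))
E
```

```text
[0.52071106 0.13468021 0.03891978] [ 0.88696875 -0.23542962  0.09366729] [ 0.13196927 -0.13769323  0.03276148] 19.315508008003235
```

View pics/g3.png

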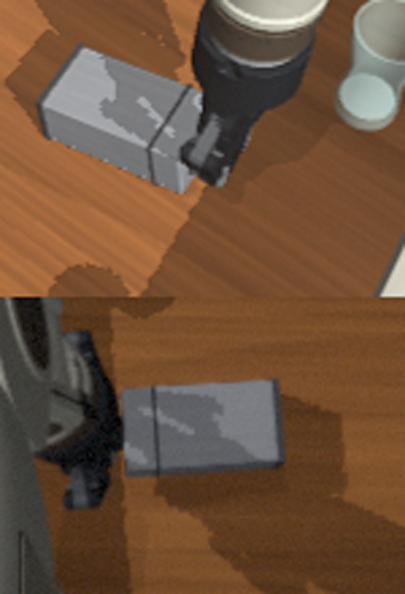

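```bash
cat >> h.py <<'E'
def tri(s1,p1,s2,p2):
    def P(s): return np.c_[cv2.Rodrigues(np.array(s['rvec'],float))[0],np.array(s['tvec'],float).ravel()]
    u=lambda s,p: cv2.undistortPoints(np.array(p,float).reshape(-1,1,2),*KD(s)).reshape(-1,2).T
    X=cv2.triangulatePoints(P(s1),P(s2),u(s1,p1),u(s2,p2)); return (X[:3]/X[3]).T
E
python3 - <<'E'
from h import *
np.set_printoptions(precision=4,suppress=True)
a,b=snap('scene'),snap('top')
f=lambda L:[[320+(x-.85)/2.7,235+(y-.85)/2.7] for x,y in L]
g=lambda L:[[180+(x-.85)/2.7,200+(y-297-.85)/2.7] for x,y in L]
print(tri(a,f([(85,45),(43,100),(182,191)]),b,g([(281,466),(275,380),(125,390)])))
print(r.state()['ft_force'])
E
```

```text
[[ 0.5018 -0.0092  0.041 ]
 [ 0.5687 -0.0009  0.0488]
 [ 0.5587  0.1224  0.0341]]
[ 0.6285 -0.2035 -1.0984]
```

The foot is still on the counter (top edge at z 0.045), so the canister now pivots. I'll carry on with the arc.

{"name": "servo_tool", "arguments": {
  "moves": [
    [[0.0003, -0.0022, 0.0056], 0, 0.0271],
    [[0.0003, -0.0024, 0.0056], 0, 0.0271],
    [[0.0003, -0.0026, 0.0055], 0, 0.0271],
    [[0.0003, -0.0028, 0.0055], 0, 0.0271],
    [[0.0004, -0.0031, 0.0053], 0, 0.0271],
    [[0.0004, -0.0033, 0.0051], 0, 0.0271],
    [[0.0004, -0.0036, 0.0049], 0, 0.0271],
    [[0.0004, -0.0037, 0.0048], 0, 0.0271],
    [[0.0005, -0.004, 0.0046], 0, 0.0271],
    [[0.0005, -0.0042, 0.0045], 0, 0.0271],
    [[0.0005, -0.0043, 0.0042], 0, 0.0271],
    [[0.0006, -0.0044, 0.0041], 0, 0.0271]
  ]
}}

```text
time_s: 7.8
eef_pos: [0.5253, 0.0936, 0.0987]
tool_rot: [[-0.12, 0.993, -0.0], [0.993, 0.12, -0.0], [-0.0, -0.0, -1.0]]
ft_force: [0.5, 0.1, -2.3]
grip_width: 0.0269
gripper_force: 19.7
```

{"name": "servo_tool", "arguments": {
  "moves": [
    [[0.0006, -0.0047, 0.0038], 0, 0.0271],
    [[0.0006, -0.0048, 0.0036], 0, 0.0271],
    [[0.0006, -0.005, 0.0035], 0, 0.0271],
    [[0.0006, -0.0051, 0.0033], 0, 0.0271],
    [[0.0006, -0.0053, 0.003], 0, 0.0271],
    [[0.0006, -0.0054, 0.0027], 0, 0.0271],
    [[0, 0, 0], 0, 0.0271],
    [[0, 0, 0], 0, 0.0271]
  ]
}}

```text
time_s: 8.6
eef_pos: [0.5291, 0.0635, 0.1184]
tool_rot: [[-0.12, 0.993, 0.0], [0.993, 0.12, 0.0], [0.0, 0.0, -1.0]]
ft_force: [-0.5, 0.3, -1.9]
grip_width: 0.0273
gripper_force: 18.9
```

```bash
python3 - <<'E'
from h import *
s=snap('scene'); st=r.state(); print(st['eef_pos'],st['ft_force'],st['torque'],st['gripper_force'])
a=s['img'][205:345,320:470]; b=snap('top')['img'][190:330,180:330]
cv2.imwrite('pics/g4.png',cv2.resize(np.hstack([a,b]),None,fx=2.6,fy=2.6,interpolation=2))
E
```

```text
[0.52910512 0.06367322 0.11839071] [ 0.67998623 -0.91533614 -1.73641682] [ 0.01594951 -0.06036582 -0.00444244] 18.912577629089355
```

View pics/g4.png

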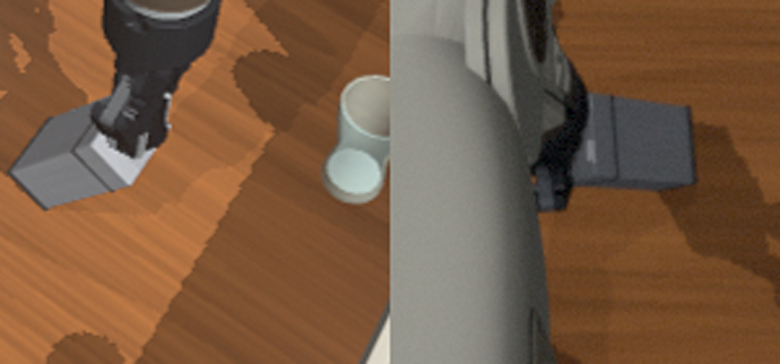

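The canister leans well in the grip, with its foot edge on the counter at about (690,107)–(693,185) in the crop.

```bash
python3 - <<'E'
from h import *
b=snap('top'); g=lambda L:[[180+(x-390-.8)/2.6,190+(y-.8)/2.6] for x,y in L]
for z in(.024,.03): print(onz(b,g([(690,107),(693,185)]),z))
E
```

```text
[[ 0.57404458 -0.03023834  0.024     ]
 [ 0.50770522 -0.03521689  0.024     ]]
[[ 0.57296248 -0.0305144   0.03      ]
 [ 0.5070144  -0.03546359  0.03      ]]
```

{"name": "servo_tool", "arguments": {
  "moves": [
    [[-0.001, 0.008, 0], 0, 0.0271],
    [[-0.002, 0.016, 0], 0, 0.0271],
    [[-0.002, 0.016, 0], 0, 0.0271],
    [[-0.002, 0.016, 0], 0, 0.0271],
    [[-0.002, 0.016, 0], 0, 0.0271],
    [[-0.002, 0.016, 0], 0, 0.0271],
    [[-0.002, 0.016, 0], 0, 0.0271],
    [[-0.002, 0.016, 0], 0, 0.0271],
    [[-0.002, 0.016, 0], 0, 0.0271],
    [[-0.002, 0.016, 0], 0, 0.0271],
    [[-0.002, 0.016, 0], 0, 0.0271],
    [[-0.001, 0.008, 0], 0, 0.0271]
  ]
}}

```text
time_s: 9.95
eef_pos: [0.5067, 0.2415, 0.1183]
tool_rot: [[-0.122, 0.993, 0.0], [0.993, 0.122, 0.0], [0.0, 0.0, -1.0]]
ft_force: [-0.2, -1.0, -2.7]
grip_width: 0.0272
gripper_force: 18.9
```

{"name": "servo_tool", "arguments": {
  "moves": [
    [[0, 0.001, 0], 0, 0.0271],
    [[0, 0, 0], 0, 0.0271],
    [[0, 0, 0], 0, 0.0271]
  ]
}}

```text
time_s: 10.25
eef_pos: [0.5072, 0.2408, 0.1189]
tool_rot: [[-0.12, 0.993, 0.001], [0.993, 0.12, 0.001], [0.001, 0.001, -1.0]]
ft_force: [-0.2, 1.8, 0.8]
grip_width: 0.0273
gripper_force: 19.1
```

{"name": "servo_tool", "arguments": {
  "moves": [
    [[-0.0002, 0.002, 0], 0, 0.0271],
    [[-0.0002, 0.002, 0], 0, 0.0271],
    [[-0.0002, 0.002, 0], 0, 0.0271],
    [[0, 0.001, 0], 0, 0.0271],
    [[0, 0, 0], 0, 0.0271]
  ]
}}

```text
time_s: 10.75
eef_pos: [0.5062, 0.2475, 0.1181]
tool_rot: [[-0.12, 0.993, -0.0], [0.993, 0.12, -0.0], [-0.0, -0.0, -1.0]]
ft_force: [0.4, -0.3, -2.7]
grip_width: 0.0271
gripper_force: 18.9
```

{"name": "servo_tool", "arguments": {
  "moves": [
    [[0, 0.001, 0], 0, 0.0271],
    [[0, 0.001, 0], 0, 0.0271],
    [[0, 0, 0], 0, 0.0271]
  ]
}}

```text
time_s: 11.05
eef_pos: [0.5063, 0.2498, 0.1183]
tool_rot: [[-0.12, 0.993, -0.0], [0.993, 0.12, 0.0], [0.0, -0.0, -1.0]]
ft_force: [0.4, -1.1, -2.6]
grip_width: 0.0271
gripper_force: 18.9
```

{"name": "servo_tool", "arguments": {
  "moves": [
    [[0, 0.001, 0], 0, 0.0271],
    [[0, 0.001, 0], 0, 0.0271],
    [[0, 0, 0], 0, 0.0271]
  ]
}}

```text
time_s: 11.35
eef_pos: [0.5063, 0.2519, 0.1183]
tool_rot: [[-0.12, 0.993, 0.0], [0.993, 0.12, 0.0], [0.0, 0.0, -1.0]]
ft_force: [-0.5, -0.1, -0.9]
grip_width: 0.0269
gripper_force: 18.9
```

{"name": "servo_tool", "arguments": {
  "moves": [
    [[0, 0.001, 0], 0, 0.0271],
    [[0, 0, 0], 0, 0.0271]
  ]
}}

```text
time_s: 11.55
eef_pos: [0.5063, 0.2527, 0.1183]
tool_rot: [[-0.12, 0.993, 0.0], [0.993, 0.12, -0.0], [-0.0, 0.0, -1.0]]
ft_force: [-0.2, -0.8, -2.0]
grip_width: 0.0271
gripper_force: 18.9
```

{"name": "servo_tool", "arguments": {
  "moves": [
    [[0, 0.001, 0], 0, 0.0271],
    [[0, 0, 0], 0, 0.0271]
  ]
}}

```text
time_s: 11.75
eef_pos: [0.5063, 0.253, 0.1183]
tool_rot: [[-0.12, 0.993, -0.0], [0.993, 0.12, -0.001], [-0.001, -0.0, -1.0]]
ft_force: [-0.6, -2.9, -1.8]
grip_width: 0.0271
gripper_force: 18.9
```

{"name": "servo_tool", "arguments": {
  "moves": [
    [[0, 0.001, 0], 0, 0.0271],
    [[0, 0, 0], 0, 0.0271]
  ]
}}

```text
time_s: 11.95
eef_pos: [0.5063, 0.2533, 0.1182]
tool_rot: [[-0.119, 0.993, -0.0], [0.993, 0.119, -0.003], [-0.003, -0.0, -1.0]]
ft_force: [-0.3, -5.8, -1.5]
grip_width: 0.027
gripper_force: 19.0
```

Contact came at TCP y about 0.253. I'll ease off and release.

{"name": "servo_tool", "arguments": {
  "moves": [
    [[0, -0.0015, 0], 0, 0.0271],
    [[0, 0, 0], 0, 0.0275],
    [[0, 0, 0], 0, 0.0285],
    [[0, 0, 0], 0, 0.031],
    [[0, 0, 0], 0, 0.04],
    [[0, 0, 0], 0, 0.055],
    [[0, 0, 0], 0, 0.055],
    [[0, 0, 0], 0, 0.055],
    [[0, 0, 0], 0, 0.055]
  ]
}}

```text
time_s: 12.85
eef_pos: [0.5063, 0.2532, 0.1183]
tool_rot: [[-0.12, 0.993, 0.0], [0.993, 0.12, 0.0], [0.0, 0.0, -1.0]]
ft_force: [-0.1, 1.1, -0.6]
grip_width: 0.0551
gripper_force: 0.0
```

{"name": "servo_tool", "arguments": {
  "moves": [
    [[0, 0, 0.005], 0, 0.055],
    [[0, 0, 0.01], 0, 0.055],
    [[0, 0, 0.02], 0, 0.055],
    [[0, 0, 0.03], 0, 0.055],
    [[0, 0, 0.03], 0, 0.055],
    [[0, -0.03, 0.02], 0, 0.06],
    [[0.01, -0.05, 0], 8, 0.07],
    [[0, -0.05, 0], 8, 0.085],
    [[0, -0.05, 0], 8, 0.085],
    [[0, -0.05, 0], 8, 0.085]
  ]
}}

```text
time_s: 13.85
eef_pos: [0.5163, 0.0324, 0.2346]
tool_rot: [[-0.61, 0.792, 0.002], [0.792, 0.61, 0.0], [-0.001, 0.002, -1.0]]
ft_force: [2.2, -0.2, 0.8]
grip_width: 0.0849
gripper_force: 0.0
```

```bash
python3 - <<'E'
from h import *
s=snap('scene'); st=r.state(); print(st['eef_pos'],st['ft_force'],st['grip_width'])
a=s['img'][205:385,350:530]; b=snap('top')['img'][160:340,110:290]
cv2.imwrite('pics/g5.png',cv2.resize(np.hstack([a,b]),None,fx=2.2,fy=2.2,interpolation=2))
E
```

```text
[0.5160175  0.02547678 0.23465133] [-1.41037999 -2.8007184   0.04170027] 0.08512912370520835
```

View pics/g5.png

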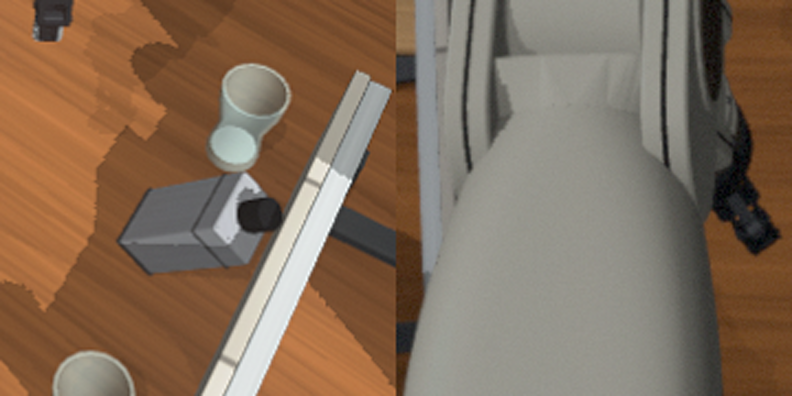

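It leans steadily with the knob on the tiles, knob at (258,213) in the crop. I'll check the foot position and lean angle numerically.

```bash
python3 - <<'E'
from h import *
np.set_printoptions(precision=4,suppress=True)
s=snap('scene'); g=lambda L:[[350+(x-.6)/2.2,205+(y-.6)/2.2] for x,y in L]
print(onz(s,g([(152,190),(120,241)]),.0265),onz(s,g([(152,273)]),0))
E
```

```text
[[0.4836 0.1546 0.0265]
 [0.5475 0.1611 0.0265]] [[0.5424 0.1972 0.    ]]
```

{"name": "servo_tool", "arguments": {
  "moves": [
    [[0.002, 0.005, 0], 8.3, 0.0854],
    [[0.002, 0.005, 0], 8.3, 0.0854],
    [[0.002, 0.005, 0], 8.3, 0.0854],
    [[0.002, 0.005, 0], 8.3, 0.0854],
    [[0.002, 0.005, 0], 8.3, 0.0854],
    [[0.002, 0.005, 0], 8.3, 0.0854],
    [[0, 0.005, 0], 8.3, 0.0854],
    [[0, 0, -0.03], 0, 0.0854],
    [[0, 0, -0.05], 0, 0.0854],
    [[0, 0, -0.05], 0, 0.0854],
    [[0, 0, -0.05], 0, 0.0854],
    [[0, 0, -0.02], 0, 0.0854]
  ]
}}

```text
time_s: 15.2
eef_pos: [0.5246, 0.0703, 0.029]
tool_rot: [[-0.995, -0.095, -0.007], [-0.095, 0.995, -0.0], [0.007, 0.0, -1.0]]
ft_force: [-0.9, 1.4, -0.4]
grip_width: 0.0854
gripper_force: 0.0
```

{"name": "servo_tool", "arguments": {
  "moves": [
    [[0, 0, -0.02], 0, 0.0854],
    [[0, 0, 0], 0, 0.0854],
    [[0, 0, 0], 0, 0.0854]
  ]
}}

```text
time_s: 15.5
eef_pos: [0.5285, 0.0702, 0.0138]
tool_rot: [[-0.995, -0.095, 0.0], [-0.095, 0.995, 0.0], [-0.0, 0.0, -1.0]]
ft_force: [0.3, 0.6, -0.2]
grip_width: 0.0853
gripper_force: 0.0
```

{"name": "servo_tool", "arguments": {
  "moves": [
    [[-0.002, 0, -0.007], 1.6, 0.0854],
    [[0, 0, -0.006], 0, 0.0854],
    [[0, 0, 0], 0, 0.0854],
    [[-0.001, 0.008, 0], 0, 0.0854],
    [[-0.001, 0.008, 0], 0, 0.0854],
    [[0, 0.004, 0], 0, 0.0854],
    [[0, 0, 0], 0, 0.0854]
  ]
}}

```text
time_s: 16.2
eef_pos: [0.5244, 0.09, 0.0005]
tool_rot: [[-0.992, -0.123, 0.001], [-0.123, 0.992, 0.0], [-0.001, 0.0, -1.0]]
ft_force: [0.5, -1.1, 0.5]
grip_width: 0.0853
gripper_force: 0.0
```

```bash
python3 - <<'E'
from h import *
s=snap('scene'); st=r.state(); print(st['eef_pos'],st['ft_force'])
a=s['img'][200:350,350:500]; cv2.imwrite('pics/g6.png',cv2.resize(a,None,fx=4,fy=4,interpolation=2))
E
```

```text
[5.24271265e-01 8.96223856e-02 4.59975067e-04] [-0.34326545  0.17608495 -0.04568051]
```

View pics/g6.png

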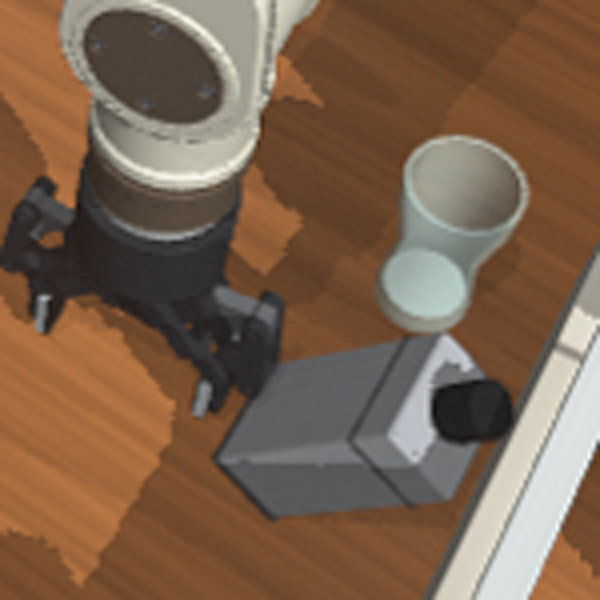

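The open finger stands just behind the rear edge of the foot, at (245,395) in the crop, and is not touching yet. I'll start pushing slowly.

{"name": "servo_tool", "arguments": {
  "moves": [
    [[-0.0002, 0.002, 0], 0, 0.0854],
    [[-0.0003, 0.002, 0], 0, 0.0854],
    [[-0.0002, 0.002, 0], 0, 0.0854],
    [[-0.0003, 0.002, 0], 0, 0.0854],
    [[0, 0, 0], 0, 0.0854]
  ]
}}

```text
time_s: 16.75
eef_pos: [0.5231, 0.0972, 0.0003]
tool_rot: [[-0.993, -0.122, -0.0], [-0.122, 0.993, 0.0], [0.0, 0.0, -1.0]]
ft_force: [0.4, -0.4, 0.5]
grip_width: 0.0858
gripper_force: 0.0
```

{"name": "servo_tool", "arguments": {
  "moves": [
    [[-0.0002, 0.002, 0], 0, 0.0854],
    [[-0.0003, 0.002, 0], 0, 0.0854],
    [[-0.0002, 0.002, 0], 0, 0.0854],
    [[0, 0, 0], 0, 0.0854]
  ]
}}

```text
time_s: 17.15
eef_pos: [0.5222, 0.103, 0.0001]
tool_rot: [[-0.993, -0.122, -0.001], [-0.122, 0.993, -0.0], [0.001, -0.0, -1.0]]
ft_force: [-0.3, -2.9, -0.6]
grip_width: 0.0856
gripper_force: 0.9
```

{"name": "servo_tool", "arguments": {
  "moves": [
    [[-0.0002, 0.002, 0], 0, 0.0854],
    [[-0.0003, 0.002, 0], 0, 0.0854],
    [[-0.0002, 0.002, 0], 0, 0.0854]
  ]
}}

```text
time_s: 17.45
eef_pos: [0.5219, 0.1092, 0.0004]
tool_rot: [[-0.993, -0.122, 0.0], [-0.122, 0.993, 0.0], [-0.0, -0.0, -1.0]]
ft_force: [1.1, -1.1, 0.1]
grip_width: 0.0855
gripper_force: 1.1
```

{"name": "servo_tool", "arguments": {
  "moves": [
    [[-0.0002, 0.002, 0], 0, 0.0854],
    [[-0.0003, 0.002, 0], 0, 0.0854],
    [[-0.0002, 0.002, 0], 0, 0.0854],
    [[-0.0003, 0.002, 0], 0, 0.0854]
  ]
}}

```text
time_s: 17.85
eef_pos: [0.5208, 0.1173, 0.0004]
tool_rot: [[-0.993, -0.122, 0.0], [-0.122, 0.993, 0.0], [-0.0, 0.0, -1.0]]
ft_force: [0.2, -3.2, -0.4]
grip_width: 0.0853
gripper_force: 1.0
```

{"name": "servo_tool", "arguments": {
  "moves": [
    [[-0.0002, 0.002, 0], 0, 0.0854],
    [[-0.0003, 0.002, 0], 0, 0.0854],
    [[-0.0002, 0.002, 0], 0, 0.0854],
    [[-0.0003, 0.002, 0], 0, 0.0854]
  ]
}}

```text
time_s: 18.25
eef_pos: [0.5197, 0.1249, 0.0003]
tool_rot: [[-0.993, -0.122, -0.0], [-0.122, 0.993, -0.001], [0.0, -0.001, -1.0]]
ft_force: [1.3, -3.2, 0.6]
grip_width: 0.0854
gripper_force: 1.2
```

{"name": "servo_tool", "arguments": {
  "moves": [
    [[-0.0002, 0.002, 0], 0, 0.0854],
    [[-0.0003, 0.002, 0], 0, 0.0854],
    [[-0.0002, 0.002, 0], 0, 0.0854],
    [[-0.0003, 0.002, 0], 0, 0.0854]
  ]
}}

```text
time_s: 18.65
eef_pos: [0.5188, 0.1331, 0.0004]
tool_rot: [[-0.993, -0.122, 0.0], [-0.122, 0.993, -0.0], [-0.0, -0.0, -1.0]]
ft_force: [0.5, -3.4, 0.4]
grip_width: 0.0854
gripper_force: 0.0
```

{"name": "servo_tool", "arguments": {
  "moves": [
    [[-0.0002, 0.002, 0], 0, 0.0854],
    [[-0.0003, 0.002, 0], 0, 0.0854],
    [[-0.0002, 0.002, 0], 0, 0.0854],
    [[0, 0, 0], 0, 0.0854]
  ]
}}

```text
time_s: 19.05
eef_pos: [0.518, 0.1398, 0.0004]
tool_rot: [[-0.992, -0.122, -0.0], [-0.122, 0.992, 0.001], [0.0, 0.001, -1.0]]
ft_force: [0.3, -1.8, 0.3]
grip_width: 0.0857
gripper_force: 0.0
```

```bash
cat > k.py <<'E'
from h import *
np.set_printoptions(precision=4,suppress=True)
def knob():
    s=snap('scene'); m=cv2.inRange(s['img'],(0,0,0),(45,45,45))
    n,l,st,c=cv2.connectedComponentsWithStats(m)
    u=np.array([-.122,.9925]); nx=np.array([u[1],-u[0],0]); p0=np.array([.514,.17,0])
    for i in range(1,n):
        if 40<st[i,4]<900 and 400<c[i,0]<500 and 200<c[i,1]<340:
            o,d=ray(s,[c[i]]); P=o+d[0]*((p0-o)@nx)/(d[0]@nx); print(st[i],c[i],P)
knob(); print(r.state()['ft_force'])
E
python3 k.py
```

```text
[376 256  68  58 820] [410.0378 287.3   ] [0.5169 0.1461 0.0763]
[459 290  20  18 249] [468.506  298.3012] [0.504  0.2515 0.1348]
[-0.0373 -1.2044 -0.2042]
```

{"name": "servo_tool", "arguments": {
  "moves": [
    [[-0.0002, 0.002, 0], 0, 0.0854],
    [[-0.0003, 0.002, 0], 0, 0.0854],
    [[0, 0, 0], 0, 0.0854]
  ]
}}

```text
time_s: 19.4
eef_pos: [0.5176, 0.1435, 0.0004]
tool_rot: [[-0.993, -0.122, 0.0], [-0.122, 0.993, 0.001], [-0.0, 0.001, -1.0]]
ft_force: [0.2, -1.6, 0.7]
grip_width: 0.0855
gripper_force: 0.0
```

{"name": "servo_tool", "arguments": {
  "moves": [
    [[-0.0002, 0.002, 0], 0, 0.0854],
    [[-0.0003, 0.002, 0], 0, 0.0854],
    [[0, 0, 0], 0, 0.0854]
  ]
}}

```text
time_s: 19.7
eef_pos: [0.5171, 0.1475, 0.0003]
tool_rot: [[-0.993, -0.122, 0.0], [-0.122, 0.993, 0.001], [-0.0, 0.001, -1.0]]
ft_force: [-0.4, -1.8, -0.4]
grip_width: 0.0857
gripper_force: 0.0
```

```bash
python3 k.py
```

```text
[380 257  68  59 867] [414.0138 288.985 ] [0.5159 0.1544 0.0775]
[459 289  18  19 244] [467.3033 298.1844] [0.5042 0.2496 0.1334]
[ 0.4448 -0.9585 -0.549 ]
```

{"name": "servo_tool", "arguments": {
  "moves": [
    [[-0.0002, 0.002, 0], 0, 0.0854],
    [[-0.0003, 0.002, 0], 0, 0.0854],
    [[0, 0, 0], 0, 0.0854]
  ]
}}

```text
time_s: 20.05
eef_pos: [0.5166, 0.1515, 0.0004]
tool_rot: [[-0.993, -0.122, 0.0], [-0.122, 0.993, 0.0], [-0.0, 0.0, -1.0]]
ft_force: [-0.2, -0.1, 0.3]
grip_width: 0.0855
gripper_force: 0.0
```

{"name": "servo_tool", "arguments": {
  "moves": [
    [[-0.0002, 0.002, 0], 0, 0.0854],
    [[-0.0003, 0.002, 0], 0, 0.0854],
    [[0, 0, 0], 0, 0.0854]
  ]
}}

```text
time_s: 20.35
eef_pos: [0.5165, 0.1522, 0.0006]
tool_rot: [[-0.993, -0.12, 0.001], [-0.12, 0.993, -0.006], [-0.0, -0.006, -1.0]]
ft_force: [1.7, -12.2, 2.7]
grip_width: 0.0852
gripper_force: 0.0
```

```bash
python3 k.py
```

```text
[381 258  69  60 891] [415.8025 289.9787] [0.5154 0.1583 0.0773]
[458 290  18  18 238] [466.6681 298.3782] [0.5043 0.2488 0.1319]
[  1.1527 -10.5888   2.7973]
```

Force rose to 12 N, so I'll back off and check the pose.

{"name": "servo_tool", "arguments": {
  "moves": [
    [[0.0003, -0.003, 0], 0, 0.0854],
    [[0, 0, 0], 0, 0.0854]
  ]
}}

```text
time_s: 20.6
eef_pos: [0.5165, 0.1523, 0.0004]
tool_rot: [[-0.993, -0.121, 0.0], [-0.121, 0.993, 0.001], [-0.0, 0.001, -1.0]]
ft_force: [0.2, -0.4, -0.1]
grip_width: 0.0854
gripper_force: 0.0
```

```bash
python3 k.py; python3 - <<'E'
from h import *
np.set_printoptions(precision=4,suppress=True,linewidth=150)
s=snap('scene'); I=s['img']; u=np.array([-.122,.9925,0]); v=np.array([.9925,.122,0]); k=np.array([0,0,1.])
tile=np.array([.5055,.2700,0])
def model(a,gap):  # pivot distance 'gap' in front of tile
    a=np.radians(a); piv=tile-u*gap; ey=np.cos(a)*u+np.sin(a)*k; ez=-np.sin(a)*u+np.cos(a)*k
    f=lambda x,y,z: piv+v*x+ey*y+ez*(z+.023)
    return np.array([f(0,.151,0),f(.033,.125,.023),f(-.033,.125,.023),f(.033,.125,-.023),f(.033,0,.023),f(.033,0,-.023)])
for a,g in((72,.0386),(78,.026),(84,.013),(90,0)): print(a,proj(s,model(a,g)).round(1).tolist())
hsv=cv2.cvtColor(I,cv2.COLOR_BGR2HSV); m=((hsv[...,1]<70)*1).astype('uint8')
for y in range(286,352,3):
    print(y,''.join('#' if x and b>=60 else('k' if b<60 else '.') for x,b in zip(m[y,410:500],hsv[y,410:500,2])))
E
```

```text
[382 256  69  62 890] [416.4022 290.1247] [0.5153 0.1594 0.0778]
[458 290  18  18 239] [466.7029 298.364 ] [0.5043 0.2488 0.132 ]
[ 0.0455 -1.2342  0.3092]
72 [[472.3, 296.6], [446.7, 307.3], [461.2, 280.4], [468.0, 323.1], [416.3, 326.4], [435.1, 340.3]]
78 [[470.7, 295.2], [445.9, 307.3], [460.4, 280.4], [468.5, 322.2], [421.1, 330.2], [440.9, 343.5]]
84 [[469.1, 294.4], [445.2, 307.9], [459.8, 281.0], [468.8, 321.7], [426.2, 334.3], [447.0, 346.9]]
90 [[467.4, 294.1], [444.6, 308.9], [459.1, 282.1], [468.9, 321.5], [431.6, 338.5], [453.1, 350.2]]
286 kkkkkkkkkkkkkkkkkkkkkkkk##k.....................########....................##############
289 kkkkkkkkkkkkkkkkkkkkkkk#########....kkkk.......#########k####..............###############
292 kkkkkkkkkkkkkkkkkkkkkkkkk##############kk....#######kkkkkkkkkkkk####.....#################
295 .....kkkkkkkkkkkkkkkkkkkkk..kkkkkkk####kk...######kkkkkkkkkkkkkkkk########################
298 ..........kkkkkkkkkkkkkkkkkk###kkkkkkkkk..#######kkkkkkkkkkkkkkkkk########################
301 ............kkkkkkkkkk.kkkkkkkkkkkkkkkkk########kkkkkkkkkkkkkkkkk
[... 845 characters left out ...]
###########################........
331 ...........................######################################################.........
334 ..........................#####################################################...........
337 ........................######################################################............
340 .........................###################################################..............
343 ...............................k###########################################...............
346 ....................................#k####################################................
349 ..........................................k#############################..................
```

The outline matches the 90° model: foot vertices at about (434,337) and (452,350). So it is upright against the tiles, and the finger's knuckle is what touches it. Next is the gentle press.

{"name": "servo_tool", "arguments": {
  "moves": [
    [[-0.0001, 0.001, 0], 0, 0.0854],
    [[0, 0, 0], 0, 0.0854]
  ]
}}

```text
time_s: 20.9
eef_pos: [0.5165, 0.1523, 0.0004]
tool_rot: [[-0.993, -0.121, 0.001], [-0.121, 0.993, -0.002], [-0.0, -0.002, -1.0]]
ft_force: [0.6, -5.4, 0.6]
grip_width: 0.0855
gripper_force: 0.0
```

{"name": "servo_tool", "arguments": {
  "moves": [
    [[-0.0001, 0.001, 0], 0, 0.0854],
    [[0, 0, 0], 0, 0.0854]
  ]
}}

```text
time_s: 21.1
eef_pos: [0.5165, 0.1522, 0.0005]
tool_rot: [[-0.993, -0.121, 0.001], [-0.121, 0.993, -0.004], [-0.0, -0.004, -1.0]]
ft_force: [0.6, -7.4, 1.2]
grip_width: 0.0855
gripper_force: 0.0
```

```bash
python3 -c "
from bench import r
s=r.state(); print(s['ft_force'],s['torque'],s['eef_pos'])"
```

```text
[ 0.59310689 -7.43906766  1.21359374] [-1.13203194 -0.09778958  0.05504548] [0.51652193 0.15223808 0.0005308 ]
```

Holding at about 7.4 N.

{"name": "servo_tool", "arguments": {
  "moves": [
    [[0, 0, 0], 0, 0.0854],
    [[0, 0, 0], 0, 0.0854],
    [[0, 0, 0], 0, 0.0854],
    [[0, 0, 0], 0, 0.0854],
    [[0, 0, 0], 0, 0.0854],
    [[0, 0, 0], 0, 0.0854],
    [[0, 0, 0], 0, 0.0854],
    [[0, 0, 0], 0, 0.0854],
    [[0, 0, 0], 0, 0.0854],
    [[0, 0, 0], 0, 0.0854],
    [[0, 0, 0], 0, 0.0854],
    [[0, 0, 0], 0, 0.0854]
  ]
}}

```text
time_s: 22.3
eef_pos: [0.5165, 0.1523, 0.0005]
tool_rot: [[-0.993, -0.12, 0.001], [-0.12, 0.993, -0.004], [-0.0, -0.004, -1.0]]
ft_force: [0.7, -7.3, 1.5]
grip_width: 0.0854
gripper_force: 0.0
```

{"name": "servo_tool", "arguments": {
  "moves": [
    [[0.0002, -0.002, 0], 0, 0.0854],
    [[0.0002, -0.002, 0], 0, 0.0854],
    [[0.001, -0.01, 0], 0, 0.0854],
    [[0.003, -0.03, 0], 0, 0.0854],
    [[0.005, -0.04, 0], 0, 0.0854],
    [[0, -0.01, 0.04], 0, 0.0854],
    [[0, 0, 0.05], 0, 0.0854],
    [[0, 0, 0.05], 0, 0.0854],
    [[0, -0.04, 0.03], 0, 0.0854],
    [[-0.04, -0.03, 0], 0, 0.0854],
    [[-0.05, 0, 0], 0, 0.0854],
    [[-0.05, 0, 0], 0, 0.0854]
  ]
}}

```text
time_s: 23.5
eef_pos: [0.3841, -0.0108, 0.1703]
tool_rot: [[-0.993, -0.12, 0.001], [-0.12, 0.993, 0.0], [-0.001, 0.0, -1.0]]
ft_force: [-0.2, 0.0, -0.2]
grip_width: 0.0857
gripper_force: 0.0
```

```bash
python3 k.py; python3 - <<'E'
from h import *
s=snap('scene'); I=s['img']; b=snap('top')['img']
for im,x0,x1,y0,y1,st in((I,415,500,276,356,3),(b,120,230,195,290,4)):
    hsv=cv2.cvtColor(im,cv2.COLOR_BGR2HSV)
    for y in range(y0,y1,st):
        print(y,''.join('k' if v<50 else('+' if q<70 and v<120 else '#' if q<70 else '.') for q,v in zip(hsv[y,x0:x1,1],hsv[y,x0:x1,2])))
E
```

```text
[459 290  17  18 231] [466.7316 298.4069] [0.5043 0.2489 0.1319]
[-10.9439   0.3097  -3.8949]
276 ..............................++++##################........................++#######
279 ................................++#################........................++########
282 .....................................##########..........................++##########
285 ............................................+####......................+++###########
288 ..........................................++##########................+++############
291 .........................................+####++kkkkkkkkkk+++........++##############
294 .......................................++###++kkkkkkkkkkkkkk+####+++++###############
297 ......................................+####+kkkkkkkkkkkkkkkkk+#####+#################
300 ....................................+#####++kkkkkkkkkkkkkkkk+####++##################
303 ...................................########+kkkkkkkkkkkkkk+#####+####################
306 .................................+############+kkkkkkkkk++####++#####################
309 ............
[... 3483 characters left out ...]
..........
267 .################+++++++++++++++++++++++++++++++++++++++++k+k.................................................
271 ..###############++kkkkkk+kk+++k++++++++++++++++++++++++++....................................................
275 ..################+++++++++++++++kkkkkkk..............................................+++++..+..+.............
279 ..################+++++++++++++++++++++++........................................+#####+++++####+++++++++.....
283 ..################+++++++++++++++++++++++......................................+######++++######++++++###+##+#
287 ..++++####++++++#++++++++++++++++++++++++.....................................#######+k+#######+++++##########
```

```bash
python3 - <<'E'
from h import *
s=snap('top'); u=np.array([-.122,.9925,0]); v=np.array([.9925,.122,0]); k=np.array([0,0,1.])
print(r.state()['ft_force'])
for t in(.270,.273,.276):
    p=np.array([.5055,t,0]); L=[]
    for x in(.031,-.031):
        L+= [p+v*x+k*.125, p+v*x-u*.046+k*.125, p+v*x-u*.046]
    print(t,proj(s,L).round(1).tolist())
g=s['img'].astype(int)
for y in(238,239,240,241,263,264,265): print(y,g[y,142:186].mean(1).astype(int).tolist())
E
```

```text
[1.23706325 0.19549921 0.85262038]
0.27 [[140.6, 235.9], [163.2, 233.8], [180.6, 243.3], [141.7, 266.6], [164.5, 264.6], [181.9, 270.6]]
0.273 [[139.2, 235.8], [161.8, 233.7], [179.3, 243.3], [140.2, 266.6], [163.0, 264.5], [180.6, 270.6]]
0.276 [[137.7, 235.8], [160.3, 233.7], [178.0, 243.3], [138.7, 266.5], [161.5, 264.5], [179.3, 270.6]]
238 [96, 93, 91, 97, 95, 98, 101, 128, 131, 132, 130, 134, 135, 135, 132, 132, 133, 132, 131, 120, 88, 57, 49, 46, 43, 45, 49, 53, 49, 58, 61, 65, 63, 65, 60, 61, 58, 64, 61, 63, 60, 60, 64, 63]
239 [94, 94, 93, 97, 94, 97, 104, 130, 132, 131, 132, 132, 133, 135, 133, 133, 133, 133, 133, 122, 90, 58, 51, 42, 38, 43, 51, 49, 51, 51, 53, 52, 59, 56, 64, 58, 62, 61, 63, 54, 59, 62, 62, 58]
240 [94, 97, 95, 94, 88, 89, 93, 126, 128, 134, 132, 132, 132, 133, 135, 134, 134, 132, 130, 121, 89, 60, 47, 50, 44, 48, 46, 47, 47, 48, 50, 51, 55, 59, 56, 55, 61, 56, 57, 59, 56, 54, 57, 56]
241 [94, 93, 88, 84, 65, 60, 62, 96, 102, 122, 128, 131, 130, 131, 132, 132, 135, 131, 135, 122, 92, 64, 46, 47, 37, 47, 48, 44, 51, 48, 50, 48, 48, 49, 50, 52, 54, 58, 59, 60, 61, 58, 59, 56]
263 [90, 97, 95, 96, 101, 96, 99, 102, 121, 132, 131, 135, 136, 133, 132, 132, 132, 133, 131, 128, 121, 98, 69, 52, 45, 40, 42, 51, 47, 51, 43, 49, 51, 51, 44, 46, 52, 46, 38, 50, 59, 58, 60, 62]
264 [89, 96, 94, 94, 95, 99, 98, 100, 109, 132, 134, 134, 129, 130, 127, 126, 127, 126, 126, 119, 112, 93, 70, 54, 48, 44, 44, 46, 52, 45, 50, 50, 49, 41, 52, 52, 47, 49, 39, 38, 56, 58, 62, 58]
265 [84, 93, 98, 94, 93, 92, 96, 93, 100, 119, 120, 117, 115, 111, 106, 100, 102, 97, 96, 90, 88, 75, 64, 57, 57, 47, 47, 46, 51, 47, 52, 49, 50, 47, 48, 47, 51, 48, 44, 43, 61, 57, 59, 59]
```

The canister stands upright and flush: its rear top edge sits where it should for a pane face at y ≈ 0.272, and the yaw matches. The arm is clear, so I'm handing in.

```bash
python3 -c "
from bench import finish_job
print(finish_job())"
```

```text
the job is handed in; nothing more can be done
None
```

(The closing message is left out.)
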